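Set the stop rod against the ring and lock its cam lever

TASK

On the grey gauging fixture, slide the steel stop rod forward by its black grip post until its rubber nose rests against the dark ring in the nest. Then flip the red-ball cam lever up, over the top and fully down on the other side, so that the rod is clamped; leave the ring in its nest.

Things in the scene. Friction and masses are not known exactly. Their poses are not given: they have to be found in the camera images.
- stop_rod: Square steel bar, 16x16 mm, level in the guide of a grey base (310x110x12), sliding at 2-5 N till clamped. Origin: underside (14 above the worktop), below the axis of its black grip post (20 across, top 66 above origin). x runs along the bar to the nose, whose end is at x=184; tail at x=-10. y is level to the side where the closed lever lies. Nose starts 30-60 short of the ring.
- dark_ring: Dark grey ring, 72 mm across, 18 high, lying flat in the nest on the base plate, ahead of the nose on the rod's axis. Origin: centre of its underside, 12 mm above the worktop. Two fixed steel dowels behind it (tops 36 mm above the worktop) keep it from being pushed away.
- cam_lever (a joint): Clamp lever, rad. 0: thrown back, 50 deg from upright on the rod's -y side (near the robot). 0.87: upright. 2.18: closed stop, 15 deg above level on the +y side. The cam bites from about 1.35, passes centre at 1.83 and holds from there on; pressing it home takes up to about 12 N at the ball. Stays where left before it bites; eases back about 0.05 from the stop. Starts at 0.1 to 0.5.
- lever_ball (a point): Centre of the red ball, 24 mm across, at the end of the lever (round steel arm 11 mm thick). It swings at 85 mm radius in the upright plane across the rod, about a hinge straight above the rod's axis, 46 mm above the worktop. The ears round the hinge reach 55 mm above the worktop; beside the hinge the guide is 46 mm wide.
Things that resemble listed ones, but are neither listed nor needed, are in the scene too. What is shaped like the dark_ring but yellow is not meant.

How it is judged:
By the outcome, as a careful person would: the job done as asked, in the order asked, and still so for the second after the job is handed in, with the robot touching nothing.
It also fails if it takes over 51 s, if anything falls off the work surface, if the arm or the gripper's body presses on something with over 40 N, if the wrist force passes 120 N, or if a joint passes its speed limit or range.

ROBOT

A 6-joint arm with a two-finger parallel gripper is mounted at the origin on a cart in front of the work surface, level with it; the furniture and walls round the work are solid. World frame = base frame: x ahead of the robot, y to its left, z up, the work surface at z = 0. Lengths are in mm, angles in rad, forces in N, time in s.
With the tool pointing down it reaches from about 275 to 1000 mm from the base axis. Payload 8.4 kg.
Tool frame: the origin (TCP) lies where the fingers leave the gripper's body, on its centre line; the fingertips stand 73 mm ahead of it and the grasp point (between the pads) lies 54 mm ahead of it (grip_point_offset is the distance from the TCP to the grasp point, in mm); z points along the fingers, y is the direction in which the jaws open and shut (so a half turn about z gives the same grasp; the last joint's range is limited). The gripper opens to 85 mm and grips with 20 to 120 N. Pads are 22 mm wide; open, the fingers measure 114 mm over their backs; the gripper's body (76 mm by 85 mm) begins 54 mm behind the grasp point. The pads swing forward as they close: fully open they stand 13 mm farther back than shut.
Start: joints at [1.325, 0.353, 1.633, -0, 1.155, -0.002], TCP at [150.868, 606.521, 303.881] pointing down, gripper open.
Joint ranges: [-2.63, 2.63], [-0.92, 2.1], [0.06, 2.66], [-1.3, 4.44], [0, 2.69], [-3.02, 3.02]. Speed limits (rad/s): [2.22, 2.22, 2.79, 3.14, 3.14, 3.14].

INTERFACE

Orientations are given as [roll, pitch, yaw] about the fixed x, y, z axes, in that order (R = Rz(yaw) Ry(pitch) Rx(roll)).
In Python, from rig import sense, grab_frame, sign_off, grip_point_offset gives the robot as it stands. The module is installed in compiled form; this text tells all that it offers.
- The arm moves only by the tool drive_tool, never from a script. Its argument "targets" is one flat list of numbers, 7 for each row, row after row: the shift along the tool's x, y, z in m, then the turn, a rotation vector about the tool's x, y, z in rad, then the opening, from 0 (shut) to 1 (fully open). In form: [tx, ty, tz, wx, wy, wz, grip, tx, ty, tz, wx, wy, wz, grip, ...]. A call has 1 to 12 rows; each row is the pose to reach, as a shift and turn from the pose commanded when the call began, along the tool's axes at that moment; what a row does not reach only later rows make up. A row lasts 1/12 s, in which the tool goes at most 41.7 mm and 7.16 degrees, less where a joint would pass 70% of its speed; a pose out of reach is approached as far as the arm can. A call with a gripper value outside its range is refused whole. The fingers move at their own pace and stop on an object; "force" is the grip in N (left out, the last holds). Time passes only in rows, so rows that repeat a pose let the fingers close. It gives the time, the measured TCP pose, the force and the opening at its end, in the units of the state.
- sense(): the state, without advancing time (a new reading comes with each control period).
- grab_frame(name): name is "side" or "top"; returns a dict with "color" (400x640x3 uint8, blue, green, red), "vertical_fov" (degrees; the focal length in pixels is half the picture's height over the tangent of half this angle, whatever the lens; pixels are square), "cx", "cy" (the principal point, pixels), "k1" (the pictures are not rectified: a ray, as slopes to the right and down, at radius r is drawn at 1 + k1 r^2 times it, then the intrinsics apply), "world_from_camera" (4x4, takes a point from camera to world coordinates). Camera axes: x right, y down, z forward; pixel columns grow to the right and rows downward; lengths in mm; the calibration is good to about 2 mm. A picture is of the moment at which its call begins. There is no depth.
- sign_off(): hands the job in, once; it reports no verdict.
The state is a dict: "clock": time; "qpos": joint angles; "qvel": joint speeds; "joint_efforts": joint torques, N m; "eef_pos": TCP position; "tcp_rot": TCP orientation; "contact_force": force on the tool from outside, world axes, zero at the start; "wrist_torque": the same for the moment, N m; "opening": opening from 0.0 (shut) to 1.0 (fully open).
Only numpy, scipy, OpenCV 4.12 (cv2) and the standard library are available. Lean on these libraries where they do the work, as an engineer would, in place of code of your own. Each camera call takes 0.05 s, during which the arm holds its last target. There are 200 camera calls.

## Working session

There is one attempt and no reset: what is moved stays moved. The work goes in short steps, Python scripts to look and compute and a tool call to move; the robot and the scene stay as the last step left them, time stands still between calls to the robot, and variables do not carry over. Pictures are saved under pics/ and viewed, about 8 in all and at most 12, crops included, and the job is handed in when it is done.

Besides the shell and the picture viewer there is one more tool, called as name(argument=value, ...) on one line, values as JSON. drive_tool: Moves the arm, as the interface text tells. Its arguments: {"type":"object","properties":{"targets":{"type":"array"},"force":{"type":"number"}},"required":["targets"]}

```bash
mkdir -p pics; cat > h.py <<'E'
import numpy as np, cv2
from rig import sense, grab_frame, sign_off, grip_point_offset
def ray(f,uv):
    F=200/np.tan(np.radians(f["vertical_fov"])/2)
    d=(np.array(uv,float)-[f["cx"],f["cy"]])/F
    s=d.copy()
    for _ in range(30): s=d/(1+f["k1"]*(s@s))
    T=np.array(f["world_from_camera"]); v=T[:3,:3]@np.array([*s,1]); return T[:3,3],v/np.linalg.norm(v)
def onplane(f,uv,z):
    o,v=ray(f,uv); return o+v*(z-o[2])/v[2]
def proj(f,p):
    F=200/np.tan(np.radians(f["vertical_fov"])/2)
    T=np.array(f["world_from_camera"]); q=T[:3,:3].T@(np.array(p,float)-T[:3,3]); s=q[:2]/q[2]
    return s*(1+f["k1"]*(s@s))*F+[f["cx"],f["cy"]]
def meet(f,a,g,b):
    o,v=ray(f,a);p,w=ray(g,b)
    t=np.linalg.lstsq(np.stack([v,-w],1),p-o,rcond=None)[0]
    A=o+v*t[0];B=p+w*t[1]; return (A+B)/2,np.linalg.norm(A-B)
E
python3 - <<'E'
from h import *
for n in("top","side"):
    f=grab_frame(n); cv2.imwrite(f"pics/{n}0.png",f["color"]); print(n,f["vertical_fov"],f["cx"],f["cy"],f["k1"],np.round(f["world_from_camera"],3).tolist())
print(sense(),grip_point_offset)
E
```

```text
top 52.41486048307052 324.0217928367537 210.70932365575655 -0.01749175063304212 [[-0.012, -0.984, 0.18, 395.656], [-1.0, 0.008, -0.024, 156.082], [0.022, -0.18, -0.983, 914.786], [0.0, 0.0, 0.0, 1.0]]
side 46.27106533533813 316.5188733416501 194.72292437598642 -0.026057334104913357 [[0.852, -0.263, 0.453, 97.247], [-0.524, -0.399, 0.753, -547.227], [-0.018, -0.878, -0.478, 542.021], [0.0, 0.0, 0.0, 1.0]]
{'clock': 0.1, 'qpos': array([ 1.32460418e+00,  3.53591609e-01,  1.63404209e+00,  4.83080311e-06,
        1.15522360e+00, -2.40275494e-03]), 'qvel': array([ 8.89968472e-05, -2.81120898e-03, -1.22955236e-03,  9.32784889e-04,
       -9.20016878e-04,  2.27837296e-04]), 'joint_efforts': array([-5.27059747e-04, -6.06354547e+01, -3.42822468e+01, -6.38267193e-05,
        3.96814532e-03, -1.73069571e-05]), 'eef_pos': array([150.78267222, 606.19486384, 303.23632201]), 'tcp_rot': array([-3.14032802e+00, -7.45578649e-06,  2.89780130e+00]), 'contact_force': array([-0.87224643, -0.05595879, -0.34198107]), 'wrist_torque': array([-0.03384632,  0.02165203,  0.0511527 ]), 'opening': 0.9963074355441881} 53.900000000000006
```

View pics/top0.png

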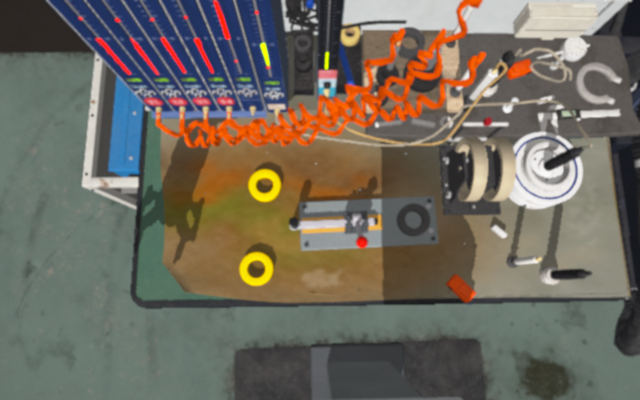

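View pics/side0.png

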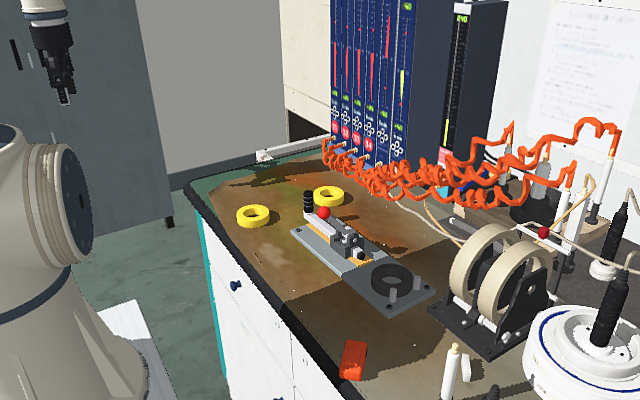

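The top view shows the fixture (cols 300–438, rows 198–250), with the dark ring at about (413,219), grip post at (294,223) and red ball at (362,242). The side view shows the post at (308,200), ball at (323,213) and ring at (391,280). Next I'll measure from enlarged crops.

```bash
python3 - <<'E'
from h import *
t=grab_frame("top");s=grab_frame("side")
a=cv2.resize(t["color"][185:265,285:445],None,fx=5,fy=5,interpolation=cv2.INTER_CUBIC)
b=cv2.resize(s["color"][180:320,285:445],None,fx=4,fy=4,interpolation=cv2.INTER_CUBIC)
cv2.imwrite("pics/a.png",a);cv2.imwrite("pics/b.png",b)
def red(f,box):
    x0,y0,x1,y1=box;c=f["color"][y0:y1,x0:x1].astype(int)
    m=(c[...,2]>140)&(c[...,1]<70)&(c[...,0]<70)
    ys,xs=np.nonzero(m);return np.array([xs.mean()+x0,ys.mean()+y0]),m.sum()
rt,n=red(t,(345,225,380,260));rs,k=red(s,(305,195,340,230))
print(rt,n,rs,k,meet(t,rt,s,rs))
E
```

```text
[361.53012048 241.68674699] 83 [323.15384615 212.30769231] 117 (array([478.40382716,  63.61196245, 114.80380594]), np.float64(1.2957184459615434))
```

View pics/a.png

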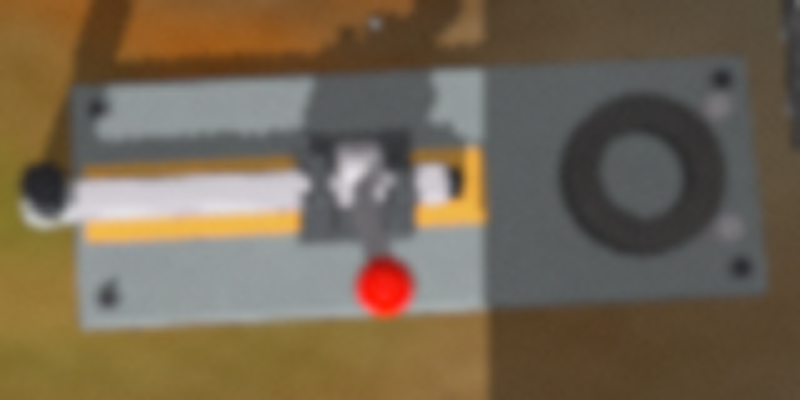

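View pics/b.png

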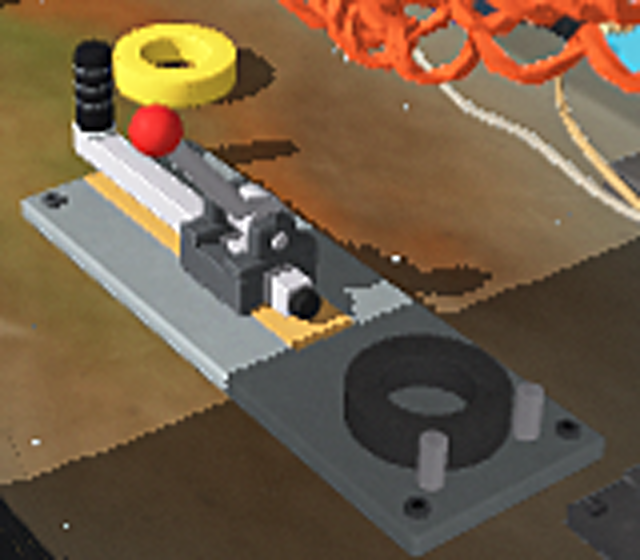

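The enlarged top crop shows the post cap at about (43,185), ring at (642,175), base corners (75,88), (80,328), (765,292) and (745,60), and nose tip (460,182). The side crop shows the post top at (93,45), nose tip (305,302) and the two dowels behind the ring.

```bash
python3 - <<'E'
from h import *
t=grab_frame("top");s=grab_frame("side")
A=lambda u,v:((u+.5)/5-.5+285,(v+.5)/5-.5+185)
B=lambda u,v:((u+.5)/4-.5+285,(v+.5)/4-.5+180)
r=lambda x:np.round(x,1)
C=[onplane(t,A(*p),12)[:2] for p in((75,88),(80,328),(765,292),(745,60))]
print("corners",r(C),"L",r([np.linalg.norm(C[i]-C[(i+1)%4]) for i in range(4)]))
mid=(np.array(C[0])+C[1])/2; m2=(np.array(C[2])+C[3])/2; d=m2-mid; print("axis",r(mid),r(m2),np.degrees(np.arctan2(d[1],d[0])))
print("ring top",r(onplane(t,A(642,174),30)),"side ring",r(onplane(s,B(428,394),30)))
print("post top-view z80",r(onplane(t,A(44,184),80)),"side top",r(onplane(s,B(93,46),80)),meet(t,A(44,184),s,B(93,46)))
print("nose",r(onplane(t,A(461,182),24)),r(onplane(s,B(305,302),22)))
print("guide",[r(onplane(t,A(*p),46)) for p in((305,135),(408,133),(410,238),(302,240))])
print("rod yellow bottoms z12",[r(onplane(t,A(*p),12)) for p in((85,163),(85,240),(485,222),(483,147))])
E
```

```text
corners [[ 580.8  189.4]
 [ 472.1  187.4]
 [ 484.9 -119.7]
 [ 591.5 -117.1]] L [108.7 307.3 106.6 306.7]
axis [526.4 188.4] [ 538.2 -118.4] -87.80454853428839
ring top [536.2 -62.4  30. ] side ring [533.3 -66.9  30. ]
post top-view z80 [526.3 199.8  80. ] side top [528.4 204.7  80. ] (array([525.67896163, 199.6914342 ,  83.05980423]), np.float64(0.2081511586675029))
nose [534.3  17.4  24. ] [535.5  24.7  22. ]
guide [array([552.1,  88.2,  46. ]), array([552.6,  43.2,  46. ]), array([506.6,  43.8,  46. ]), array([506.2,  90.5,  46. ])]
rod yellow bottoms z12 [array([546.3, 185. ,  12. ]), array([511.4, 185. ,  12. ]), array([517.8,   5.3,  12. ]), array([552.1,   4.9,  12. ])]
```

drive_tool(targets=[-0.02,-0.013,0,0,0,0,1,-0.055,-0.036,0,0,0,-0.05,1,-0.09,-0.059,0,0,0,-0.1,1,-0.125,-0.082,0.01,0,0,-0.15,1,-0.16,-0.105,0.01,0,0,-0.2,1,-0.195,-0.127,0.02,0,0,-0.25,1,-0.23,-0.15,0.02,0,0,-0.282,1,-0.265,-0.173,0.03,0,0,-0.282,1,-0.3,-0.196,0.04,0,0,-0.282,1,-0.335,-0.219,0.04,0,0,-0.282,1,-0.36,-0.235,0.05,0,0,-0.282,1,-0.37,-0.242,0.05,0,0,-0.282,1], force=20)

```text
clock: 1.3
eef_pos: [453.5, 279.0, 252.7]
tcp_rot: [-3.14, -0.0, -3.106]
contact_force: [-0.8, 0.3, -0.3]
opening: 1.001
```

drive_tool(targets=[-0.02,-0.023,0.01,0,0,0,1,-0.045,-0.052,0.02,0,0,0,1,-0.065,-0.075,0.03,0,0,0,1,-0.072,-0.0835,0.04,0,0,0,1,-0.072,-0.0835,0.05,0,0,0,1,-0.072,-0.0835,0.05,0,0,0,1,-0.072,-0.0835,0.05,0,0,0,1])

```text
clock: 1.88
eef_pos: [525.5, 202.4, 203.3]
tcp_rot: [-3.141, -0.002, -3.103]
contact_force: [-0.4, 1.2, 0.2]
opening: 1.0
```

```bash
python3 - <<'E'
from h import *
t=grab_frame("top");s=grab_frame("side"); q=sense()
print(q["eef_pos"],q["tcp_rot"],q["contact_force"])
a=cv2.resize(t["color"][160:260,230:390],None,fx=4,fy=4,interpolation=cv2.INTER_CUBIC)
b=cv2.resize(s["color"][120:280,220:380],None,fx=2.5,fy=2.5,interpolation=cv2.INTER_CUBIC)
b=b[:400]
cv2.imwrite("pics/c.png",b)
E
```

```text
[526.00071546 202.81028669 204.28946043] [ 3.14131007e+00  2.54827578e-05 -3.10210309e+00] [ 0.15753048  0.5044191  -0.10564337]
```

View pics/c.png

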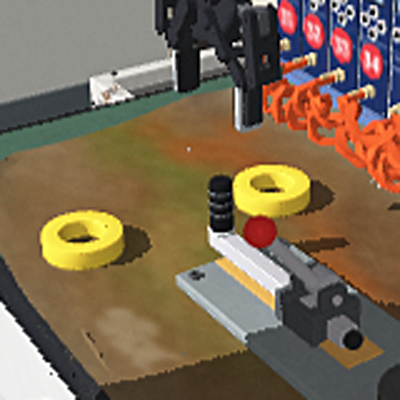

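The fingers straddle the post: fingertips at crop (185,90) and (243,125), post at (220,185). Descending and gripping.

drive_tool(targets=[0,0,0.02,0,0,0,1,0,0,0.045,0,0,0,1,0,0,0.065,0,0,0,1,0,0,0.08,0,0,0,1,0,0,0.088,0,0,0,1,0,0,0.088,0,0,0,1])

```text
clock: 2.48
eef_pos: [525.6, 202.2, 114.9]
tcp_rot: [-3.141, -0.002, -3.102]
contact_force: [-0.0, -0.7, 0.5]
opening: 1.005
```

drive_tool(targets=[0,0,0,0,0,0,0.1,0,0,0,0,0,0,0.1,0,0,0,0,0,0,0.1,0,0,0,0,0,0,0.1,0,0,0,0,0,0,0.1,0,0,0,0,0,0,0.1,0,0,0,0,0,0,0.1,0,0,0,0,0,0,0.1,0,0,0,0,0,0,0.1,0,0,0,0,0,0,0.1], force=20)

```text
clock: 3.32
eef_pos: [527.0, 201.8, 116.5]
tcp_rot: [3.141, 0.001, -3.104]
contact_force: [-1.0, -0.2, 5.7]
opening: 0.224
```

drive_tool(targets=[0,-0.004,0,0,0,0,0.1,0,-0.01,0,0,0,0,0.1,0,-0.016,0,0,0,0,0.1,0,-0.022,0,0,0,0,0.1,0,-0.028,0,0,0,0,0.1,0,-0.033,0,0,0,0,0.1,0,-0.036,0,0,0,0,0.1,0,-0.036,0,0,0,0,0.1,0,-0.036,0,0,0,0,0.1])

```text
clock: 4.07
eef_pos: [528.8, 165.7, 116.5]
tcp_rot: [3.141, 0.002, -3.104]
contact_force: [-0.2, 0.3, 7.2]
opening: 0.225
```

drive_tool(targets=[0,-0.001,0,0,0,0,0.1,0,-0.002,0,0,0,0,0.1,0,-0.003,0,0,0,0,0.1,0,-0.004,0,0,0,0,0.1])

```text
clock: 4.4
eef_pos: [529.0, 162.5, 116.5]
tcp_rot: [3.14, 0.002, -3.104]
contact_force: [0.4, 6.9, 5.1]
opening: 0.229
```

drive_tool(targets=[0,-0.001,0,0,0,0,0.1,0,-0.002,0,0,0,0,0.1,0,-0.002,0,0,0,0,0.1,0,-0.002,0,0,0,0,0.1])

```text
clock: 4.73
eef_pos: [529.0, 160.3, 116.5]
tcp_rot: [3.14, 0.002, -3.104]
contact_force: [-0.1, 5.0, 4.9]
opening: 0.231
```

drive_tool(targets=[0,-0.001,0,0,0,0,0.1,0,-0.002,0,0,0,0,0.1,0,-0.002,0,0,0,0,0.1,0,-0.002,0,0,0,0,0.1])

```text
clock: 5.07
eef_pos: [529.0, 158.4, 116.5]
tcp_rot: [3.14, 0.002, -3.104]
contact_force: [0.1, 5.0, 4.9]
opening: 0.229
```

drive_tool(targets=[0,-0.001,0,0,0,0,0.1,0,-0.002,0,0,0,0,0.1,0,-0.002,0,0,0,0,0.1,0,-0.002,0,0,0,0,0.1])

```text
clock: 5.4
eef_pos: [529.2, 156.4, 116.5]
tcp_rot: [3.14, 0.002, -3.104]
contact_force: [0.2, 5.2, 4.7]
opening: 0.226
```

drive_tool(targets=[0,-0.001,0,0,0,0,0.1,0,-0.002,0,0,0,0,0.1,0,-0.002,0,0,0,0,0.1,0,-0.002,0,0,0,0,0.1])

```text
clock: 5.73
eef_pos: [529.3, 154.7, 116.5]
tcp_rot: [3.14, 0.002, -3.104]
contact_force: [-1.1, 8.2, 4.3]
opening: 0.227
```

drive_tool(targets=[0,-0.001,0,0,0,0,0.1,0,-0.001,0,0,0,0,0.1,0,-0.001,0,0,0,0,0.1])

```text
clock: 5.98
eef_pos: [529.4, 154.4, 116.5]
tcp_rot: [3.139, 0.002, -3.104]
contact_force: [-1.4, 12.4, 3.0]
opening: 0.227
```

Contact came at the predicted place: post y≈154.5, where force rose from 5 N sliding to 12 N. Releasing and rising.

drive_tool(targets=[0,0,0,0,0,0,0.7,0,0,0,0,0,0,0.7,0,0,0,0,0,0,0.7,0,0,0,0,0,0,0.7,0,0,0,0,0,0,0.7,0,0,0,0,0,0,0.7])

```text
clock: 6.48
eef_pos: [528.5, 152.5, 115.8]
tcp_rot: [-3.141, -0.0, -3.104]
contact_force: [-0.5, 0.8, -0.5]
opening: 0.7
```

drive_tool(targets=[0,0,-0.02,0,0,0,0.7,0,0,-0.05,0,0,0,0.7,0,0,-0.085,0,0,0,0.7,0,0,-0.11,0,0,0,0.7,0.01,0,-0.12,0,0,0,0.8,0.03,0,-0.12,0,0,0,1,0.05,0,-0.12,0,0,0,1,0.05,0,-0.12,0,0,0,1,0.05,0,-0.12,0,0,0,1])

```text
clock: 7.23
eef_pos: [477.9, 150.7, 236.1]
tcp_rot: [-3.142, 0.0, -3.103]
contact_force: [0.3, -1.0, -0.5]
opening: 1.001
```

```bash
python3 - <<'E'
from h import *
t=grab_frame("top");s=grab_frame("side"); q=sense()
print(q["eef_pos"],q["tcp_rot"],q["contact_force"])
a=cv2.resize(t["color"][170:270,285:445],None,fx=4,fy=4,interpolation=cv2.INTER_CUBIC)
b=cv2.resize(s["color"][180:320,285:445],None,fx=4,fy=4,interpolation=cv2.INTER_CUBIC)[:,:]
cv2.imwrite("pics/d.png",b)
def red(f,box):
    x0,y0,x1,y1=box;c=f["color"][y0:y1,x0:x1].astype(int)
    m=(c[...,2]>120)&(c[...,1]<70)&(c[...,0]<70)
    ys,xs=np.nonzero(m);return np.array([xs.mean()+x0,ys.mean()+y0]),m.sum(),xs.min()+x0,xs.max()+x0,ys.min()+y0,ys.max()+y0
rt=red(t,(345,225,380,260));rs=red(s,(305,195,340,230));print(rt,rs,meet(t,rt[0],s,rs[0]))
E
```

```text
[479.26510717 150.88365873 236.09244734] [ 3.14142798e+00  9.96416156e-04 -3.10335000e+00] [ 0.13054316 -0.39064091 -0.14429562]
(array([362.53703704, 242.85185185]), np.int64(54), np.int64(357), np.int64(366), np.int64(238), np.int64(246)) (array([323.64122137, 212.13740458]), np.int64(131), np.int64(318), np.int64(330), np.int64(206), np.int64(218)) (array([476.83549878,  61.39953893, 116.54747388]), np.float64(0.7998703731854314))
```

View pics/d.png

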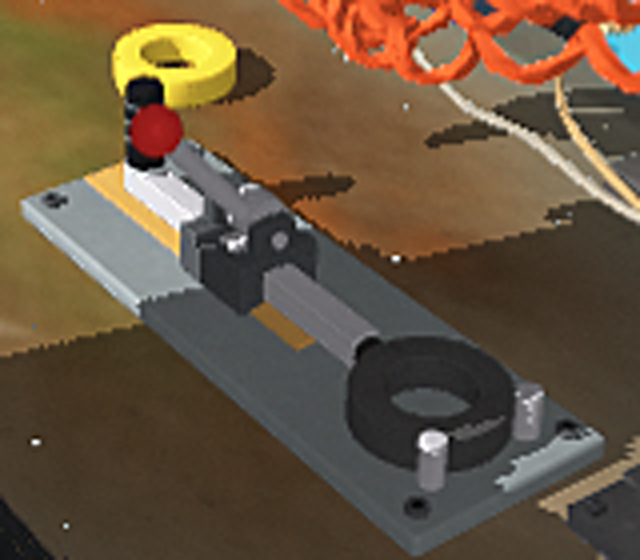

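The nose now touches the ring (crop 370,350), and the ring still sits against the dowels. Next I'll grip the ball.

drive_tool(targets=[0.001,-0.025,0,0,0,0,1,0.002,-0.055,0,0,0,0,1,0.003,-0.08,0.005,0,0,0,1,0.003,-0.087,0.02,0,0,0,1,0.003,-0.087,0.04,0,0,0,1,0.003,-0.087,0.06,0,0,0,1,0.003,-0.087,0.068,0,0,0,1,0.003,-0.087,0.068,0,0,0,1,0.003,-0.087,0.068,0,0,0,1])

```text
clock: 8.08
eef_pos: [479.3, 63.8, 167.8]
tcp_rot: [-3.142, -0.001, -3.103]
contact_force: [0.4, 0.1, 0.6]
opening: 0.997
```

drive_tool(targets=[0,0,0,0,0,0,0.1,0,0,0,0,0,0,0.1,0,0,0,0,0,0,0.1,0,0,0,0,0,0,0.1,0,0,0,0,0,0,0.1,0,0,0,0,0,0,0.1,0,0,0,0,0,0,0.1,0,0,0,0,0,0,0.1,0,0,0,0,0,0,0.1,0,0,0,0,0,0,0.1], force=40)

```text
clock: 8.92
eef_pos: [478.5, 64.1, 168.0]
tcp_rot: [3.141, -0.001, -3.104]
contact_force: [-2.9, 5.2, 5.2]
opening: 0.253
```

```bash
python3 - <<'E'
from h import *
s=grab_frame("side"); q=sense()
print(q["eef_pos"],q["tcp_rot"],q["contact_force"],q["opening"])
b=cv2.resize(s["color"][120:280,240:400],None,fx=3,fy=3,interpolation=cv2.INTER_CUBIC)
cv2.imwrite("pics/e.png",b)
p0=q["eef_pos"]-[0,0,53.9]; print(p0,"r",np.hypot(p0[0]-531.5,p0[2]-46))
E
```

```text
[478.54360991  64.04342388 168.00284463] [ 3.14108330e+00 -6.42929674e-04 -3.10362372e+00] [-3.4182186   4.109082    5.66049669] 0.25101101715671076
[478.54360991  64.04342388 114.10284463] r 86.26921059997211
```

View pics/e.png

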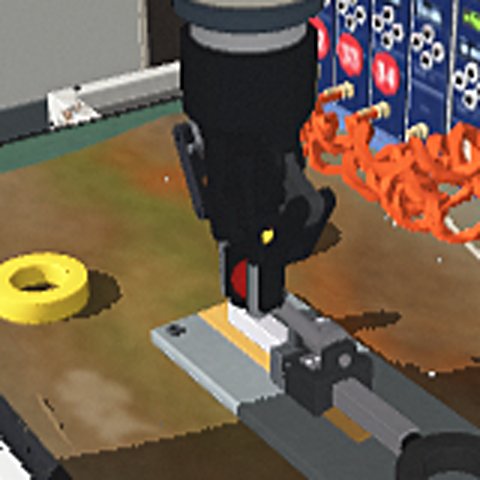

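The ball is seated between the pads (crop 240,278). Starting the arc.

drive_tool(targets=[-0.0055,0,-0.004,0,0,0,0.1,-0.012,0,-0.0077,0,0,0,0.1,-0.02,0,-0.0115,0,0,0,0.1,-0.0284,0,-0.0144,0,0,0,0.1,-0.0371,0,-0.0164,0,0,0,0.1,-0.0459,0,-0.0175,0,0,0,0.1,-0.0519,0,-0.0177,0,0,0,0.1,-0.0519,0,-0.0177,0,0,0,0.1,-0.0519,0,-0.0177,0,0,0,0.1])

```text
clock: 9.72
eef_pos: [530.7, 66.1, 185.3]
tcp_rot: [3.141, -0.0, -3.103]
contact_force: [-0.6, 4.8, -0.2]
opening: 0.254
```

drive_tool(targets=[-0.0089,0,0.0005,0,0,0,0.1,-0.0177,0,0.0019,0,0,0,0.1,-0.0263,0,0.0042,0,0,0,0.1,-0.0346,0,0.0073,0,0,0,0.1,-0.0425,0,0.0114,0,0,0,0.1,-0.0488,0,0.0154,0,0,0,0.1,-0.0546,0,0.0199,0,0,0,0.1,-0.0601,0,0.0249,0,0,0,0.1,-0.0601,0,0.0249,0,0,0,0.1,-0.0601,0,0.0249,0,0,0,0.1], force=60)

```text
clock: 10.55
eef_pos: [590.6, 67.9, 160.1]
tcp_rot: [-3.141, -0.001, -3.103]
contact_force: [-1.2, -0.4, -0.3]
opening: 0.099
```

The opening fell to 0.1, so the ball slipped out. Looking before acting.

```bash
python3 - <<'E'
from h import *
s=grab_frame("side");t=grab_frame("top")
b=cv2.resize(s["color"][160:300,260:420],None,fx=3.5,fy=3.5,interpolation=cv2.INTER_CUBIC)
cv2.imwrite("pics/f.png",b)
for f,n in((s,"s"),(t,"t")):
    c=f["color"].astype(int);m=((c[...,2]>90)&(c[...,1]<60)&(c[...,0]<60)).astype(np.uint8)
    k,_,st,ce=cv2.connectedComponentsWithStats(m)
    print(n,[(st[i].tolist(),ce[i].round(1).tolist()) for i in range(1,k) if st[i,4]>6 and 280<ce[i][0]<430 and 150<ce[i][1]<300])
E
```

```text
s [([328, 152, 7, 4, 14], [331.0, 153.2]), ([345, 153, 3, 5, 10], [345.8, 155.4]), ([331, 155, 9, 15, 54], [334.0, 162.8]), ([339, 156, 5, 9, 27], [340.7, 159.7]), ([325, 159, 2, 5, 8], [325.6, 160.6]), ([405, 159, 6, 15, 32], [407.9, 165.4]), ([394, 163, 6, 7, 21], [396.6, 165.0]), ([344, 167, 4, 9, 20], [345.4, 170.4]), ([401, 175, 4, 5, 14], [402.6, 177.4]), ([419, 181, 6, 6, 15], [421.2, 183.6]), ([393, 184, 5, 4, 8], [395.1, 185.4]), ([408, 185, 7, 4, 14], [411.0, 186.2]), ([340, 189, 13, 13, 130], [346.2, 195.2]), ([398, 191, 7, 9, 20], [401.6, 195.6]), ([416, 193, 15, 8, 26], [423.6, 197.1])]
t [([328, 190, 3, 8, 9], [328.4, 193.9])]
```

View pics/f.png

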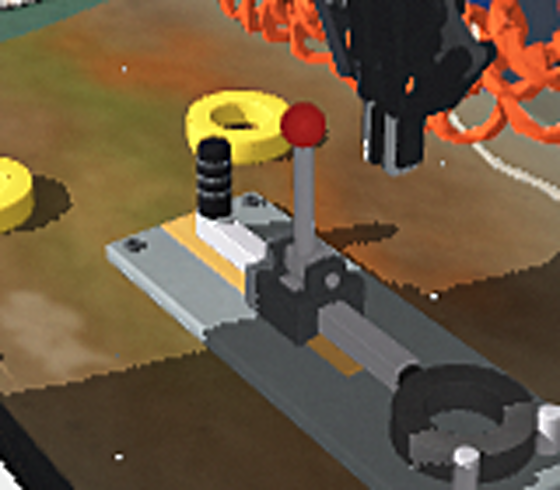

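The lever stands upright with its ball at side pixel (346,195), and the shut fingers are beyond it. I'll locate the ball in the swing plane.

```bash
python3 - <<'E'
from h import *
s=grab_frame("side")
o,v=ray(s,(346.1,195.1))
h=np.array([531.5,65.6,46]);n=np.array([.038,-.999,0])
p=o+v*((h-o)@n)/(v@n);print(p,np.linalg.norm(p-h),np.degrees(np.arctan2(p[0]-h[0],p[2]-46)))
q=sense();print(q["eef_pos"],q["opening"],q["contact_force"])
for g in [(531.5,65.6,131.4)]: print(proj(s,g))
E
```

```text
[528.46511484  65.48455892 133.80311656] 87.85562664043661 -1.9796212137639617
[590.51961371  67.99968314 160.79346832] 0.09874210802677513 [-0.37998095  0.11775312  0.39155528]
[347.4163091 195.7922108]
```

Regripping offers nothing useful, so I'll push with shut fingers from behind. First step is to go back over the ball to its -x side.

drive_tool(targets=[0,0,-0.025,0,0,0,0,0,0,-0.055,0,0,0,0,0.005,0,-0.07,0,0,0,0,0.03,0,-0.072,0,0,0,0,0.06,0,-0.072,0,0,0,0,0.088,0,-0.072,0,0,0,0,0.1,0,-0.065,0,0,0,0,0.1,0,-0.045,0,0,0,0,0.1,0,-0.028,0,0,0,0,0.1,0,-0.026,0,0,0,0,0.1,0,-0.026,0,0,0,0], force=40)

```text
clock: 11.62
eef_pos: [490.2, 64.2, 186.3]
tcp_rot: [-3.141, -0.002, -3.103]
contact_force: [-1.0, -0.6, -0.0]
opening: -0.0
```

drive_tool(targets=[-0.008,0,0,0,0,0,0,-0.016,0,0,0,0,0,0,-0.022,0,0,0,0,0,0,-0.028,0,0,0,0,0,0,-0.034,0,0,0,0,0,0,-0.04,0,0,0,0,0,0,-0.045,0,0.001,0,0,0,0,-0.05,0,0.002,0,0,0,0,-0.055,0,0.004,0,0,0,0,-0.0595,0,0.0057,0,0,0,0,-0.0595,0,0.0057,0,0,0,0])

```text
clock: 12.53
eef_pos: [551.1, 66.5, 180.6]
tcp_rot: [-3.142, 0.0, -3.103]
contact_force: [-0.5, -0.4, -0.1]
opening: -0.002
```

```bash
python3 - <<'E'
from h import *
s=grab_frame("side");q=sense();print(q["eef_pos"],q["contact_force"])
c=s["color"].astype(int);m=((c[...,2]>90)&(c[...,1]<60)&(c[...,0]<60)).astype(np.uint8)
k,_,st,ce=cv2.connectedComponentsWithStats(m)
i=[i for i in range(1,k) if st[i,4]>15 and 330<ce[i][0]<400 and 180<ce[i][1]<260]
for j in i: print(st[j],ce[j])
for a in(20,25,30,35,45): print(a,proj(s,(531.5+85*np.sin(np.radians(a)),65.6+3.2*np.sin(np.radians(a)),46+85*np.cos(np.radians(a)))))
E
```

```text
[550.63729081  66.48076976 180.6532545 ] [-0.40893262  0.06655331 -0.62754714]
[364 188   8  13  83] [367.         193.81927711]
20 [359.87698822 194.02971326]
25 [362.71972762 194.34612408]
30 [365.40857887 194.97345387]
35 [367.9245771  195.90161762]
45 [372.37250287 198.60933536]
```

drive_tool(targets=[-0.005,0,0.0027,0,0,0,0,-0.01,0,0.006,0,0,0,0,-0.0147,0,0.0096,0,0,0,0,-0.0191,0,0.0137,0,0,0,0,-0.0212,0,0.0158,0,0,0,0,-0.0212,0,0.0158,0,0,0,0])

```text
clock: 13.08
eef_pos: [571.7, 67.3, 166.0]
tcp_rot: [3.142, -0.0, -3.103]
contact_force: [-6.0, -0.6, 15.1]
opening: 0.001
```

drive_tool(targets=[-0.0035,0,0.0042,0,0,0,0,-0.007,0,0.009,0,0,0,0,-0.01,0,0.0141,0,0,0,0,-0.01,0,0.0141,0,0,0,0,-0.01,0,0.0141,0,0,0,0])

```text
clock: 13.5
eef_pos: [582.4, 67.7, 151.5]
tcp_rot: [3.142, 0.002, -3.103]
contact_force: [-0.2, 0.2, 4.6]
opening: 0.005
```

drive_tool(targets=[-0.0015,0,0.004,0,0,0,0,-0.003,0,0.007,0,0,0,0,-0.003,0,0.009,0,0,0,0,-0.003,0,0.009,0,0,0,0])

```text
clock: 13.83
eef_pos: [586.1, 67.8, 142.8]
tcp_rot: [3.142, 0.003, -3.103]
contact_force: [-0.1, -0.4, 5.2]
opening: -0.003
```

drive_tool(targets=[0,0,0.001,0,0,0,0,0,0,0.002,0,0,0,0,0,0,0.002,0,0,0,0])

```text
clock: 14.08
eef_pos: [586.5, 68.0, 141.2]
tcp_rot: [3.141, 0.004, -3.103]
contact_force: [2.6, 0.3, 8.1]
opening: 0.002
```

drive_tool(targets=[0,0,0.001,0,0,0,0,0,0,0.002,0,0,0,0,0,0,0.002,0,0,0,0])

```text
clock: 14.33
eef_pos: [586.9, 68.0, 140.3]
tcp_rot: [3.141, 0.005, -3.103]
contact_force: [-2.0, 0.4, 19.7]
opening: 0.001
```

drive_tool(targets=[0,0,0.001,0,0,0,0,0,0,0.001,0,0,0,0,0,0,0.001,0,0,0,0])

```text
clock: 14.58
eef_pos: [587.0, 68.1, 140.1]
tcp_rot: [3.141, 0.006, -3.103]
contact_force: [-3.9, 1.4, 25.6]
opening: -0.001
```

The lever has stopped dead: 25 N with only 0.2 mm of travel. Retreating upward and checking.

drive_tool(targets=[0,0,-0.005,0,0,0,0,0,0,-0.025,0,0,0,0,0,0,-0.06,0,0,0,0,0.02,0,-0.095,0,0,0,0,0.05,0.01,-0.125,0,0,0,0,0.085,0.03,-0.15,0,0,0,0,0.12,0.05,-0.16,0,0,0,0,0.15,0.08,-0.16,0,0,0,0,0.17,0.11,-0.16,0,0,0,0,0.18,0.13,-0.16,0,0,0,0,0.18,0.13,-0.16,0,0,0,0])

```text
clock: 15.5
eef_pos: [397.7, 193.5, 297.5]
tcp_rot: [3.14, 0.001, -3.101]
contact_force: [1.1, -0.2, 0.6]
opening: 0.001
```

```bash
python3 - <<'E'
from h import *
t=grab_frame("top");s=grab_frame("side"); q=sense()
print(q["clock"],q["eef_pos"],q["contact_force"])
a=cv2.resize(t["color"][170:270,285:445],None,fx=3,fy=3,interpolation=cv2.INTER_CUBIC)
b=cv2.resize(s["color"][180:320,285:445],None,fx=3,fy=3,interpolation=cv2.INTER_CUBIC)
cv2.imwrite("pics/g.png",np.vstack([b,a])[:,:])
for f,n in((s,"s"),(t,"t")):
    c=f["color"].astype(int);m=((c[...,2]>90)&(c[...,1]<60)&(c[...,0]<60)).astype(np.uint8)
    k,_,st,ce=cv2.connectedComponentsWithStats(m)
    print(n,[(st[i,:].tolist(),ce[i].round(1).tolist()) for i in range(1,k) if st[i,4]>15 and 330<ce[i][0]<400 and 180<ce[i][1]<270])
    for A in(66,69,72,75): print(A,proj(f,(531.5+85*np.sin(np.radians(A)),65.6+3.2*np.sin(np.radians(A)),46+85*np.cos(np.radians(A)))).round(1))
E
```

```text
15.6 [399.61930473 191.53000674 297.31747035] [ 0.49764129  0.21966966 -0.24016621]
s [([369, 179, 4, 8, 17], [370.2, 182.6]), ([373, 203, 13, 12, 85], [380.5, 208.5])]
66 [378.8 207.5]
69 [379.4 209. ]
72 [379.8 210.7]
75 [380.2 212.3]
t [([350, 176, 13, 11, 107], [356.0, 181.0])]
66 [355.5 182.1]
69 [355.2 181.9]
72 [355.  181.7]
75 [354.8 181.6]
```

View pics/g.png

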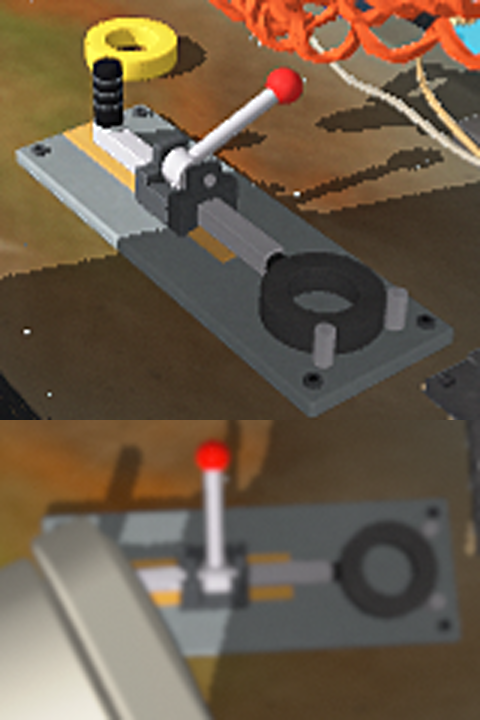

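The ball is down on the far side at about 70° from upright. That is past the cam centre at 55° and near the eased-back stop at about 72°. The nose still touches the ring, which sits in its nest against the dowels, and the arm is clear.

```bash
python3 -c "from rig import *; print(sign_off())"
```

```text
the job is handed in; nothing more can be done
None
```

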